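# Gather the job kit into its foam tray

### The arm

A 6-joint arm with a two-finger parallel gripper is mounted at the origin on a cart in front of the work surface, level with it; the furniture and walls round the work are solid. World frame = base frame: x ahead of the robot, y to its left, z up, the work surface at z = 0. Lengths are in m, angles in rad, forces in N, time in s.
With the tool pointing down it reaches from about 0.25 to 0.725 m from the base axis. Payload 4 kg.
Tool frame: the origin (TCP) lies at the very end of the fingers, on their centre line; the grasp point (between the pads) lies 19 mm behind it; z points along the fingers, y is the line along which they close (so a half turn about z gives the same grasp; the last joint's range is limited). The gripper opens to 85 mm and grips with 20 to 120 N. Pads are 22 mm wide; open, the fingers measure 114 mm over their backs; the gripper's body (76 mm by 85 mm) begins 54 mm behind the grasp point. The pads swing forward as they close: fully open they stand 13 mm farther back than shut.
Start: joints at [-1.308, 0.241, 0.005, 1.335, 0, 1.571], TCP at [0.13, -0.483, 0.231] pointing down, gripper open.
Joint ranges: [-2.72, 2.72], [-1.05, 1.87], [-1.09, 1.28], [-1.99, 2.15], [-1.42, 1.44], [-3.14, 3.14]. Speed limits (rad/s): [2.79, 2.79, 3.14, 3.14, 3.14, 3.14].

### API

Orientations are given as a unit quaternion [x, y, z, w].
In Python, from workcell import bot, vision, workorder gives the robot as it stands.
- The arm moves only by the shell command python3 -m creep 'ROWS' [OPENING]. ROWS is JSON, a list of rows, each a list of 2 entries, a list of its own where there are three numbers: the shift along the tool's x, y, z in mm, then the turn, a rotation vector about the tool's x, y, z in rad. In form: [[[dx, dy, dz], [wx, wy, wz]], ...]. A call has 1 to 12 rows; each row shifts and turns the commanded pose from where the row before left it, along the tool's axes as they then stand; what a row does not reach is not made up. A row lasts 1/8 s, in which the tool goes at most 62.5 mm and 10.7 degrees, less where a joint would pass 70% of its speed; a pose out of reach is approached as far as the arm can. A call is refused whole if a number of a shift passes 62.5 or a number of a turn 0.188, either way. A call with a gripper value outside its range is refused whole. OPENING is the finger opening in mm, from 0 to 85.4, set as the call begins (- or left out, the last holds). The fingers move at their own pace and stop on an object; the grip force is fixed at half the most. Time passes only in rows, so rows that do not move let the fingers close. It gives the time, the measured TCP pose, the force, the opening and the grip force at its end, in the units of the state.
- bot.get_obs(): the state, without advancing time (a new reading comes with each control period).
- vision.camera(name): name is "side" or "top"; returns a dict with "image" (384x512x3 uint8, blue, green, red), "z_map" (384x512 float32, m along the optical axis (not along the pixel's ray), 0 where there is no reading), "K" (3x3 intrinsics, pixels), "rvec" (rotation vector, rad) and "tvec" (3), from world to camera coordinates, as OpenCV has them. Camera axes: x right, y down, z forward; pixel columns grow to the right and rows downward; lengths in m; the calibration is good to about 2 mm. A picture is of the moment at which its call begins.
- workorder.job_done(): hands the job in; it is judged then, once.
Trained networks look in a picture, given as the dict that the camera call returned (one of the last four; its "shot" number tells which), for a name from the list of things; names that differ only in an ending like _2 or _b are one class to them, and where a whole thing is asked for, a point or a joint stands for the part that bears it (a point fixed in the world has none). Each returns a list of dicts, best first, with "score" (0 to 1); they miss things now and then, are a little off and sometimes report something else, mostly with a low value. They report only what shows in the picture. A call takes as long as a camera call. They do not tell look-alikes from the thing itself.
- vision.spot_in(picture, query): "position" ([column, row] in pixels, amid what is visible of it).
- vision.place_of(picture, query): "position" ([column, row] in pixels: a listed point, or the origin of a listed thing).
The state is a dict: "clock": time; "joint_pos": joint angles; "joint_vel": joint speeds; "tau": joint torques, N m; "eef_pos": TCP position; "tool_rot": TCP orientation; "ft_force": force on the tool from outside, world axes, zero at the start; "ft_torque": the same for the moment, N m; "grip_width": finger opening in m; "grasp_force": force on a finger pad.
Only numpy, scipy, OpenCV 4.12 (cv2) and the standard library are available. Lean on these libraries where they do the work, as an engineer would, in place of code of your own. Each camera call takes 0.05 s, during which the arm holds its last target. There are 200 camera calls.

### The job

Gather the kit for the next job into the foam-lined tray: the deburring tool (handle in the wide end of its pocket, blade in the narrow end), the long ground parallel (standing on edge as it does now), the clamp finger and the turned pin, each lying fully down in the foam pocket cut for its shape. The plug gauge and the short parallel look much like them but do not belong: leave those where they lie.

Things in the scene. Friction and masses are not known exactly. Their poses are not given: they have to be found in the camera images.
- deburring_tool_center (a point): the deburring tool: round blue handle 20 mm thick, 74 mm long, with a thin steel blade shank at one end (121 mm over all, 45 g), lying flat; it can roll. Point: centre of the handle on its axis, 10 mm above its underside, the place to grip. +y runs along the tool to the butt of the handle, -y to the blade; handle y = -37 to +37 mm, blade tip y = -84 mm.
- long_parallel_center (a point): the long ground parallel: plain grey steel bar 12 x 90 x 25 mm (x, y, z), 210 g, standing on its narrow edge. Point: its centre, 12.5 mm up; y along its length, z up.
- clamp_finger_center (a point): the clamp finger: blackened steel finger 16 x 60 x 18 mm (x, y, z), 70 g, with parallel sides, higher at one end and with a bolt hole in the low end. Point: centre of its bounding box, 9 mm above its underside; y along its length, z up. Either way round will do.
- turned_pin_center (a point): the turned pin: bright stepped steel pin, 23 mm thick and 54 mm long, 128 g, lying on its side; it can roll. Point: its centre on the axis, 11.5 mm above its underside; y along its axis. Either way round will do.
- plug_gauge_center (a point): look-alike that does not belong: plug gauge with a blue six-sided handle and a bright plug at both ends, 17 x 82 x 15 mm (x, y, z), 90 g, without a blade. Point: its centre, 7.5 mm up; y along its length.
- short_parallel_center (a point): look-alike that does not belong: the short parallel, plain grey steel bar 12 x 60 x 25 mm (x, y, z), 140 g. Point: its centre, 12.5 mm up; y along its length.
- tool_pocket_mouth (a point): pocket for the deburring tool: dark foam module 56 x 140 mm, one of 4 side by side in a metal tray (rim 16 mm high; order varies). Point: module centre on the foam top, 15 mm above the bench; y along the pocket. Floor 8 mm below the point, edges bevelled 3 mm. Wide part (handle) 25 mm wide, y = -18 to +64; narrow part (blade) 10 mm, y = -64 to -18: handle centre goes to y = +23 mm, tool +y along pocket +y.
- parallel_pocket_mouth (a point): pocket for the long parallel: dark foam module 56 x 140 mm, one of 4 side by side in a metal tray (rim 16 mm high; order varies). Point: module centre on the foam top, 15 mm above the bench; y along the pocket. Floor 8 mm below the point, edges bevelled 3 mm. The pocket is 17 mm wide and 96 mm long, centred.
- finger_pocket_mouth (a point): pocket for the clamp finger: dark foam module 56 x 140 mm, one of 4 side by side in a metal tray (rim 16 mm high; order varies). Point: module centre on the foam top, 15 mm above the bench; y along the pocket. Floor 8 mm below the point, edges bevelled 3 mm. The pocket is 21 mm wide and 66 mm long, centred.
- pin_pocket_mouth (a point): pocket for the turned pin: dark foam module 56 x 140 mm, one of 4 side by side in a metal tray (rim 16 mm high; order varies). Point: module centre on the foam top, 15 mm above the bench; y along the pocket. Floor 8 mm below the point, edges bevelled 3 mm. The pocket is 28 mm wide and 60 mm long, centred.
Mind the look-alikes: they are no part of the job. Leave any orange look-alike of the part that bears tool_pocket_mouth alone. What is shaped like the part that bears deburring_tool_center but pink is not meant.

How it is judged:
At the end, for the whole second after the job is handed in: Each kit piece lies at rest on the floor of its own pocket: centre within 10 mm of its place (tool: 8 mm across), under 4 mm above its seated height, lined up within 0.2 rad, level within 0.12 rad; parallel and finger upright within 0.2 rad; the tool's handle in the wide end (z of deburring_tool_center in the frame of tool_pocket_mouth below 0.006 m and angle between the y axis of deburring_tool_center and the y axis of tool_pocket_mouth, either way round below 0.2 rad and angle between deburring_tool_center's own y axis and vertical between 1.45 and 1.69 rad and linear speed of each of deburring_tool, long_parallel, clamp_finger, turned_pin below 0.02 m/s and x of deburring_tool_center in the frame of tool_pocket_mouth between -0.008 and 0.008 m and y of deburring_tool_center in the frame of tool_pocket_mouth between 0.013 and 0.033 m and y of tool_pocket_mouth in the frame of deburring_tool_center below -0.013 m and z of long_parallel_center in the frame of parallel_pocket_mouth below 0.0085 m and angle between the y axis of long_parallel_center and the y axis of parallel_pocket_mouth, either way round below 0.2 rad and angle between long_parallel_center's own y axis and vertical between 1.45 and 1.69 rad and horizontal distance between long_parallel_center and parallel_pocket_mouth below 0.01 m and angle between each of long_parallel_center, clamp_finger_center's own z axis and vertical below 0.2 rad and z of clamp_finger_center in the frame of finger_pocket_mouth below 0.005 m and angle between the y axis of clamp_finger_center and the y axis of finger_pocket_mouth, either way round below 0.2 rad and angle between clamp_finger_center's own y axis and vertical between 1.45 and 1.69 rad and horizontal distance between clamp_finger_center and finger_pocket_mouth below 0.01 m and z of turned_pin_center in the frame of pin_pocket_mouth below 0.0075 m and angle between the y axis of turned_pin_center and the y axis of pin_pocket_mouth, either way round below 0.2 rad and angle between turned_pin_center's own y axis and vertical between 1.45 and 1.69 rad and horizontal distance between turned_pin_center and pin_pocket_mouth below 0.01 m); the robot touches nothing.
It fails at once if the plug gauge is disturbed (shifted more than 20 mm) (distance of plug_gauge_center from where it was at the start of the episode above 0.02 m).
It fails at once if the short parallel is disturbed (shifted more than 20 mm) (distance of short_parallel_center from where it was at the start of the episode above 0.02 m).
It also fails if it takes over 104 s, if anything falls off the work surface, if the arm or the gripper's body presses on something with over 40 N, if the wrist force passes 120 N, or if a joint passes its speed limit or range.

## Working session

There is one attempt and no reset: what is moved stays moved. The work goes in short steps, Python scripts to look and compute and a shell command to move; the robot and the scene stay as the last step left them, time stands still between calls to the robot, and variables do not carry over. Pictures are saved under pics/ and viewed, at most 14 in all, crops included, and the job is handed in when it is done.

```bash
ls; mkdir -p pics
python3 - <<'E'
from workcell import bot, vision
import cv2
for n in("top","side"):
    p=vision.camera(n); cv2.imwrite(f"pics/{n}0.png",p["image"])
    print(n,p["K"].tolist(),p["rvec"],p["tvec"])
    for q in "deburring_tool_center long_parallel_center clamp_finger_center turned_pin_center plug_gauge_center short_parallel_center tool_pocket_mouth parallel_pocket_mouth finger_pocket_mouth pin_pocket_mouth".split():
        print(q,[(round(d["score"],2),[round(float(v)) for v in d["position"]]) for d in vision.place_of(p,q)][:4])
print(bot.get_obs())
E
```

```text
pics
top [[486.11156398911646, 0.0, 260.37222174232653], [0.0, 486.11156398911646, 192.7793639046964], [0.0, 0.0, 1.0]] [ 2.22041439 -2.19430792  0.05244062] [-0.04369043  0.5574904   1.48929333]
deburring_tool_center [(0.64, [242, 211]), (0.47, [316, 223])]
long_parallel_center [(0.55, [321, 181])]
clamp_finger_center [(0.41, [275, 182])]
turned_pin_center [(0.66, [182, 200]), (0.45, [270, 231])]
plug_gauge_center [(0.48, [363, 226])]
short_parallel_center [(0.61, [358, 185]), (0.17, [161, 201])]
tool_pocket_mouth [(0.98, [198, 207]), (0.78, [233, 145])]
parallel_pocket_mouth [(0.76, [139, 204])]
finger_pocket_mouth [(0.76, [181, 201])]
pin_pocket_mouth [(0.7, [164, 200])]
side [[430.07538470019614, 0.0, 256.58691662162056], [0.0, 430.07538470019614, 195.37914916830482], [0.0, 0.0, 1.0]] [ 2.11354829 -0.11965267  0.05788444] [-0.56217387  0.08203522  1.22058972]
deburring_tool_center [(0.6, [237, 207]), (0.59, [228, 256]), (0.57, [269, 226])]
long_parallel_center [(0.88, [279, 254])]
clamp_finger_center [(0.72, [268, 225]), (0.54, [239, 181])]
turned_pin_center [(0.62, [213, 224])]

[... 301 characters left out ...]
_pos': array([-1.30801324e+00,  2.40563993e-01,  5.00818663e-03,  1.33519048e+00,
        1.74367170e-05,  1.57082615e+00]), 'joint_vel': array([-9.89794825e-05,  9.05232610e-04,  8.78929873e-04,  2.58393150e-04,
        3.76221643e-04,  1.28991756e-03]), 'tau': array([ 1.36978360e-04, -3.72220659e+01,  2.52695489e+01,  1.28658710e-03,
        1.51664372e-04, -3.62304917e-06]), 'eef_pos': array([ 0.12989165, -0.48284141,  0.2313276 ]), 'tool_rot': array([9.91382495e-01, 1.30999034e-01, 1.19217433e-05, 2.36635557e-05]), 'ft_force': array([ 1.18638502,  0.55203325, -0.25184959]), 'ft_torque': array([-0.02031689, -0.01535709,  0.04622064]), 'grasp_force': 0.0, 'grip_width': 0.08555354567350312}
```

Run:
```python
import cv2
a=cv2.imread("pics/top0.png")[110:270,110:410]; b=cv2.imread("pics/side0.png")[130:340,150:360]
cv2.imwrite("pics/top0c.png",cv2.resize(a,(800,427),interpolation=cv2.INTER_CUBIC)); cv2.imwrite("pics/side0c.png",cv2.resize(b,(600,600),interpolation=cv2.INTER_CUBIC))
```

```text
(no output)
```

View pics/top0c.png

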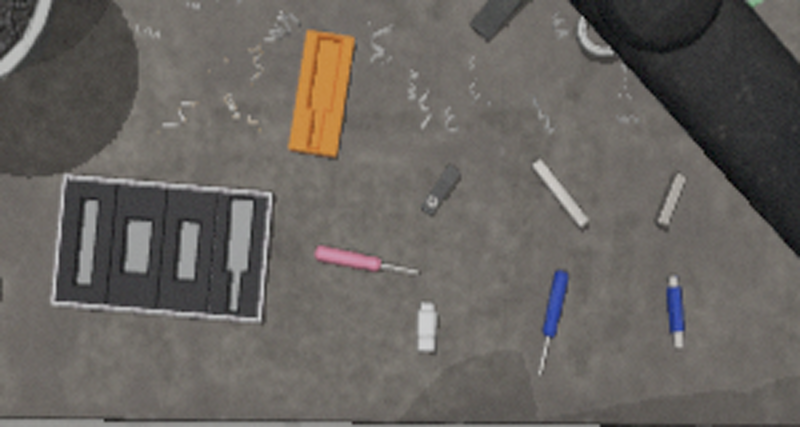

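View pics/side0c.png

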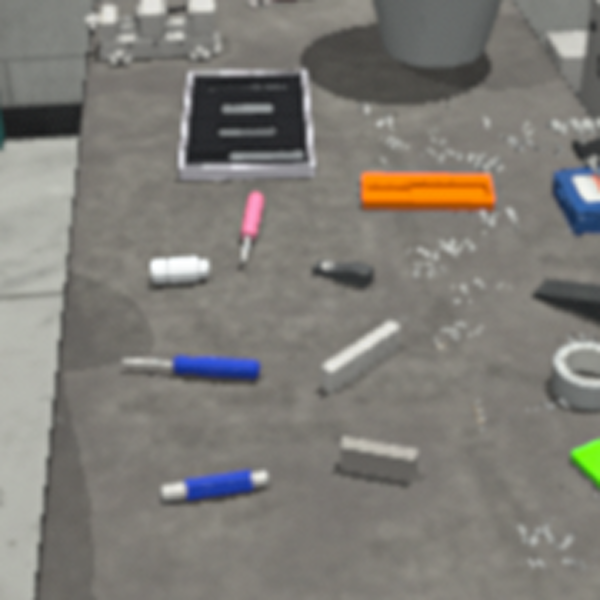

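View pics/top0.png

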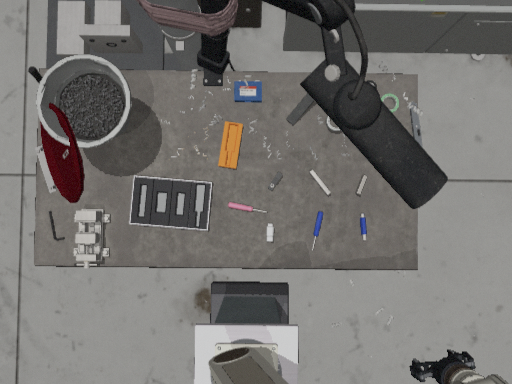

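```bash
cat > h.py <<'E'
import numpy as np, cv2
from workcell import bot, vision
def ray(p,uv,z):
    "pixels (n,2) -> world points on height z"
    R=cv2.Rodrigues(p["rvec"])[0]; c=-R.T@np.ravel(p["tvec"])
    uv=np.atleast_2d(np.float64(uv)); d=np.c_[uv,np.ones(len(uv))]@np.linalg.inv(p["K"]).T@R
    return c+d*((z-c[2])/d[:,2])[:,None]
def cloud(p):
    R=cv2.Rodrigues(p["rvec"])[0]; v,u=np.indices(p["z_map"].shape)
    d=np.stack([u,v,np.ones_like(u)],-1)@np.linalg.inv(p["K"]).T*p["z_map"][...,None]
    return (d-np.ravel(p["tvec"]))@R
def blob(mask,seed):
    n,l,s,c=cv2.connectedComponentsWithStats(mask.astype(np.uint8))
    d=[np.hypot(*(np.argwhere(l==i)[:,::-1]-seed).T).min() for i in range(1,n)]
    return l==1+int(np.argmin(d))
def pca(P):
    m=P[:,:2].mean(0); w,V=np.linalg.eigh(np.cov((P[:,:2]-m).T)); a=V[:,1]
    t=(P[:,:2]-m)@V; 
    return m,np.arctan2(a[1],a[0])%np.pi,np.ptp(t,axis=0)[::-1],(t.max(0)+t.min(0))[::-1]/2@V.T[::-1]+m
E
python3 - <<'E'
from h import *
for n in("top","side"):
    p=vision.camera(n); W=cloud(p); H=W[...,2]; im=p["image"].astype(int)
    np.savez(f"{n}0.npz",**{k:p[k] for k in("image","z_map","K","rvec","tvec")})
    seeds=dict(tool=(318,222),par=(320,182),fin=(276,181),pin=(270,232),gau=(364,226),sho=(361,185)) if n=="top" else dict(tool=(224,258),par=(276,255),fin=(270,225),pin=(213,224),gau=(225,300),sho=(282,290))
    bg=H[(abs(H)<.006)]; print(n,"table z",np.median(bg),bg.std())
    for k,s in seeds.items():
        sl=np.zeros(H.shape,bool); sl[s[1]-28:s[1]+28,s[0]-30:s[0]+30]=1
        m=blob(sl&(H>.006)&(H<.06),s); P=W[m]
        c,a,e,mid=pca(P); print(k,m.sum(),"mean",c.round(4),"mid",mid.round(4),"ang",round(a,3),"ext",e.round(3),"z95",np.percentile(P[:,2],90).round(4))
    if n=="top":
        sl=np.zeros(H.shape,bool); sl[170:236,125:218]=1; m=sl&(H>.009)&(H<.03); m=blob(m,(150,185))
        r=cv2.minAreaRect(W[m][:,:2].astype(np.float32)); print("tray",r, cv2.boxPoints(r))
        print("foam z",np.median(W[198:215,150:153,2]),"rim z max",np.percentile(W[m][:,2],[50,95]))
        g=im.sum(-1)
        for k,s in dict(par=(143,200),pin=(161,203),fin=(180,204),tool=(199,198)).items():
            sl=np.zeros(H.shape,bool); sl[183:228,s[0]-8:s[0]+9]=1
            b=blob(sl&(g>300),s); uv=np.argwhere(b)[:,::-1]; c,a,e,mid=pca(ray(p,uv,.007)); print("pocket",k,len(uv),c.round(4),mid.round(4),round(a,3),e.round(3),"floor z",np.median(W[b][:,2]).round(4))
E
```

```text
top table z 0.0003137864837126662 0.002808251407901582
tool 151 mean [ 0.4592 -0.2132] mid [ 0.445  -0.2109] ang 2.942 ext [0.119 0.022] z95 0.0209
par 150 mean [ 0.5933 -0.218 ] mid [ 0.5932 -0.2188] ang 0.667 ext [0.092 0.028] z95 0.0282
fin 102 mean [ 0.5968 -0.0816] mid [ 0.5965 -0.0831] ang 2.557 ext [0.062 0.021] z95 0.0201
pin 127 mean [ 0.4384 -0.0669] mid [ 0.4407 -0.0671] ang 3.103 ext [0.056 0.023] z95 0.0258
gau 125 mean [ 0.4596 -0.3548] mid [ 0.4591 -0.3545] ang 0.101 ext [0.081 0.018] z95 0.0174
sho 101 mean [ 0.5886 -0.3457] mid [ 0.5896 -0.3481] ang 2.747 ext [0.067 0.021] z95 0.0297
tray ((0.5267070531845093, 0.24080292880535126), (0.2469886839389801, 0.15304414927959442), 85.81341552734375) [[0.44137353 0.12322459]
 [0.5940093  0.11205164]
 [0.6120406  0.35838127]
 [0.45940483 0.36955422]]
foam z 0.015084754595803341 rim z max [0.01508475 0.02052893]
pocket par 152 [0.5305 0.3258] [0.5304 0.3258] 3.059 [0.096 0.015] floor z 0.0073
pocket pin 161 [0.5262 0.2677] [0.526  0.2679] 3.04 [0.058 0.027] floor z 0.0075
pocket fin 134 [0.5216 0.2101] [0.5216 0.2099] 3.072 [0.065 0.019] floor z 0.0076
pocket tool 245 [0.5305 0.1511] [0.5171 0.1523] 3.068 [0.128 0.024] floor z 0.0077
side table z -0.000517956563703517 0.0017060139570811116
tool 219 mean [ 0.455  -0.2195] mid [ 0.4426 -0.2142] ang 2.896 ext [0.117 0.019] z95 0.0181
par 261 mean [ 0.5888 -0.2254] mid [ 0.5902 -0.221 ] ang 0.661 ext [0.092 0.015] z95 0.0252
fin 107 mean [ 0.5961 -0.0878] mid [ 0.5931 -0.0821] ang 2.517 ext [0.06  0.022] z95 0.0176
pin 145 mean [ 0.4341 -0.0745] mid [ 0.4348 -0.0726] ang 0.038 ext [0.053 0.02 ] z95 0.0226
gau 224 mean [ 0.4551 -0.3607] mid [ 0.4554 -0.3601] ang 0.085 ext [0.082 0.016] z95 0.0151
sho 264 mean [ 0.5843 -0.3521] mid [ 0.5849 -0.3494] ang 2.783 ext [0.059 0.017] z95 0.025
```

Run:
```python
from h import *
for n in("top","side"):
    p=dict(np.load(f"{n}0.npz")); W=cloud(p); H=W[...,2]; im=p["image"].astype(int)
    m=(H>.009)&(H<.03)&(abs(W[...,0]-.527)<.1)&(abs(W[...,1]-.24)<.15); m=blob(m,(150,185) if n=="top" else (236,190))
    r=cv2.minAreaRect(W[m][:,:2].astype(np.float32)); print(n,"tray",r)
    b=(im[...,0]-im[...,2]>60)&(abs(W[...,0]-.46)<.07)&(abs(W[...,1]+.215)<.05)
    c,a,e,mid=pca(W[b]); print("handle",c,mid,a,e)
```

```text
top tray ((0.5267070531845093, 0.24080292880535126), (0.2469886839389801, 0.15304414927959442), 85.81341552734375)
handle [ 0.46644435 -0.2144393 ] [ 0.46555545 -0.21493113] 2.9434892064728984 [0.07267573 0.01457658]
side tray ((0.5209192037582397, 0.23770546913146973), (0.25407281517982483, 0.14978094398975372), 85.84407806396484)
handle [ 0.46323138 -0.22045723] [ 0.46457538 -0.20758995] 2.9243544697174264 [0.07722685 0.04150217]
```

```bash
python3 -m creep '[[[62.5,0,0],[0,0,0.18]],[[62.5,-30,0],[0,0,0]],[[62.5,-62.5,0],[0,0,0]],[[62.5,-62.5,0],[0,0,0]],[[30,-62.5,0],[0,0,0]],[[0,-60,0],[0,0,0]]]' 50
```

```text
clock: 1.95
eef_pos: [0.3337, -0.2189, 0.2313]
tool_rot: [0.999, 0.051, 0.001, 0.0]
ft_force: [0.1, 0.2, 0.7]
grip_width: 0.0496
grasp_force: 0.0
```

```bash
python3 -m creep '[[[0,0,0],[0,0,0.102]],[[26,-37.5,27.5],[0,0,0]],[[26,-37.5,27.5],[0,0,0]],[[26,-37.5,27.5],[0,0,0]],[[26,-37.5,27.5],[0,0,0]],[[0,0,0],[0,0,0]]]' 50
python3 - <<'E'
from h import *
print(bot.get_obs()["joint_pos"].round(3),bot.get_obs()["eef_pos"],bot.get_obs()["tool_rot"].round(4))
for n in ("top","side"):
    p=vision.camera(n); cv2.imwrite(f"pics/{n}1.png",p["image"])
    np.savez(f"{n}1.npz",**{k:p[k] for k in("image","z_map","K","rvec","tvec")})
a=cv2.imread("pics/side1.png")[140:300,120:330]; b=cv2.imread("pics/top1.png")[150:310,180:390]
cv2.imwrite("pics/s1c.png",cv2.resize(np.vstack([a,b]),None,fx=1.85,fy=1.85,interpolation=cv2.INTER_CUBIC))
E
```

```text
clock: 2.7
eef_pos: [0.4363, -0.0684, 0.1193]
tool_rot: [1.0, 0.002, -0.002, -0.0]
ft_force: [-1.1, -0.9, -0.8]
grip_width: 0.05
grasp_force: 0.0
[-0.156  0.216 -0.336  1.023  0.     2.983] [ 0.43628789 -0.06844262  0.11931027] [ 1.0e+00  1.6e-03 -1.8e-03 -5.0e-04]
```

View pics/s1c.png

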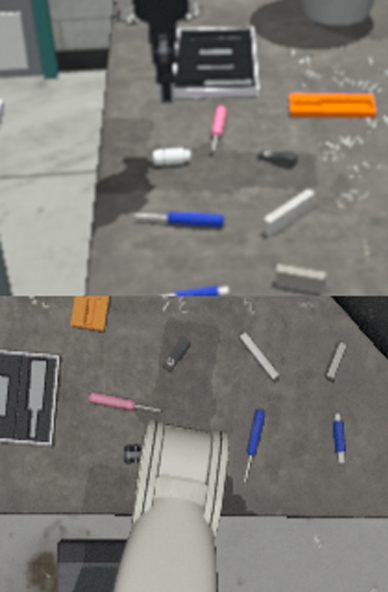

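```bash
python3 -m creep '[[[0,0,0],[0,0,-0.186]],[[0,0,0],[0,0,-0.186]],[[0,0,0],[0,0,-0.186]],[[0,0,0],[0,0,-0.186]],[[0,0,0],[0,0,-0.186]],[[0,0,0],[0,0,-0.186]],[[0,0,0],[0,0,-0.186]],[[0,0,0],[0,0,-0.186]],[[0,0,0],[0,0,-0.186]],[[0,0,0],[0,0,-0.186]],[[0,0,0],[0,0,-0.186]],[[0,0,0],[0,0,-0.186]]]' 40
python3 -m creep '[[[0,0,0],[0,0,-0.186]],[[0,0,0],[0,0,-0.186]],[[0,0,0],[0,0,-0.186]],[[0,0,0],[0,0,-0.186]],[[0,0,0],[0,0,-0.165]],[[0,0,0],[0,0,0]]]' 40
python3 - <<'E'
from h import *
o=bot.get_obs(); print(o["joint_pos"].round(3),o["tool_rot"].round(4))
p=dict(np.load("side1.npz"))
for z in (0,.01,.02): print(cv2.projectPoints(np.array([[.4363,-.0684,.1193+z]]),p["rvec"],p["tvec"],p["K"],None)[0].ravel())
a=p["image"][150:206,180:240]; cv2.imwrite("pics/s1f.png",cv2.resize(a,None,fx=8,fy=8,interpolation=cv2.INTER_NEAREST))
W=cloud(p); m=(W[...,2]>.1)&(W[...,2]<.17); m[:,:180]=0;m[:,240:]=0
P=W[m]; 
for z in(.122,.13,.14,.15):
    Q=P[abs(P[:,2]-z)<.005]; print(z,len(Q),Q[:,:2].min(0),Q[:,:2].max(0))
E
```

```text
clock: 4.3
eef_pos: [0.4366, -0.0723, 0.1225]
tool_rot: [0.438, 0.899, 0.0, 0.001]
ft_force: [1.1, 0.1, 0.8]
grip_width: 0.0403
grasp_force: 0.0
clock: 5.05
eef_pos: [0.4366, -0.0721, 0.1223]
tool_rot: [0.003, 1.0, -0.0, 0.001]
ft_force: [-0.2, -0.3, -0.9]
grip_width: 0.04
grasp_force: 0.0
[-0.164  0.21  -0.335  1.024 -0.    -0.157] [ 3.3e-03  1.0e+00 -3.0e-04  9.0e-04]
[210.60996759 190.88385847]
[210.37391555 187.62286914]
[210.13569413 184.33191047]
0.122 61 [ 0.42435705 -0.1057232 ] [0.65166465 1.81635973]
0.13 72 [ 0.42435705 -0.11086949] [0.65027598 1.81317771]
0.14 86 [ 0.4249259  -0.11072975] [0.65222856 1.81510203]
0.15 79 [ 0.42370382 -0.11123333] [0.65175967 1.81751257]
```

View pics/s1f.png

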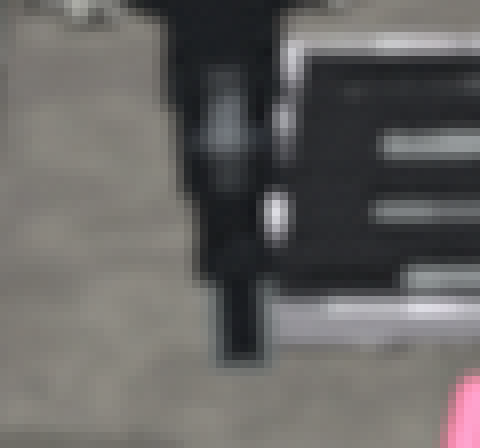

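```bash
python3 -m creep '[[[0,2,50],[0,0,0]],[[0,2,45],[0,0,0]],[[0,0,14],[0,0,0]],[[0,0,8],[0,0,0]],[[0,0,0],[0,0,0]],[[0,0,0],[0,0,0]]]' 45
python3 -m creep '[[[0,0,0],[0,0,0]],[[0,0,0],[0,0,0]],[[0,0,0],[0,0,0]],[[0,0,0],[0,0,0]],[[0,0,0],[0,0,0]],[[0,0,-15],[0,0,0]],[[0,0,-35],[0,0,0]],[[0,0,0],[0,0,0]]]' 10
```

```text
clock: 5.8
eef_pos: [0.4378, -0.0672, 0.0055]
tool_rot: [0.001, 1.0, -0.0, 0.001]
ft_force: [-0.4, 0.2, -1.1]
grip_width: 0.0446
grasp_force: 0.0
clock: 6.8
eef_pos: [0.4389, -0.0672, 0.0567]
tool_rot: [0.001, 1.0, -0.0, 0.003]
ft_force: [0.3, -1.0, -0.7]
grip_width: 0.0216
grasp_force: 59.1
```

```bash
python3 -m creep '[[[-12,48,-8],[0,0,0]],[[-12,48,-8],[0,0,0]],[[-12,48,-8],[0,0,0]],[[-12,48,0],[0,0,0]],[[-12,48,0],[0,0,0]],[[-12,48,0],[0,0,0]],[[-10,46,0],[0,0,0]],[[0,0,0],[0,0,0.075]],[[0,0,0],[0,0,0]],[[0,0,0],[0,0,0]]]'
python3 - <<'E'
from h import *
o=bot.get_obs(); print(o["eef_pos"],o["tool_rot"].round(4))
p=vision.camera("side"); np.savez("side2.npz",**{k:p[k] for k in("image","z_map","K","rvec","tvec")})
a=p["image"][120:210,190:290]; cv2.imwrite("pics/s2.png",cv2.resize(a,None,fx=6,fy=6,interpolation=cv2.INTER_CUBIC))
p=vision.camera("top"); np.savez("top2.npz",**{k:p[k] for k in("image","z_map","K","rvec","tvec")})
E
```

```text
clock: 8.05
eef_pos: [0.5187, 0.2662, 0.0775]
tool_rot: [0.038, 0.999, -0.0, -0.001]
ft_force: [-0.3, -0.4, -1.4]
grip_width: 0.0217
grasp_force: 59.3
[0.51866867 0.266184   0.07750659] [ 3.850e-02  9.993e-01 -4.000e-04 -7.000e-04]
```

View pics/s2.png

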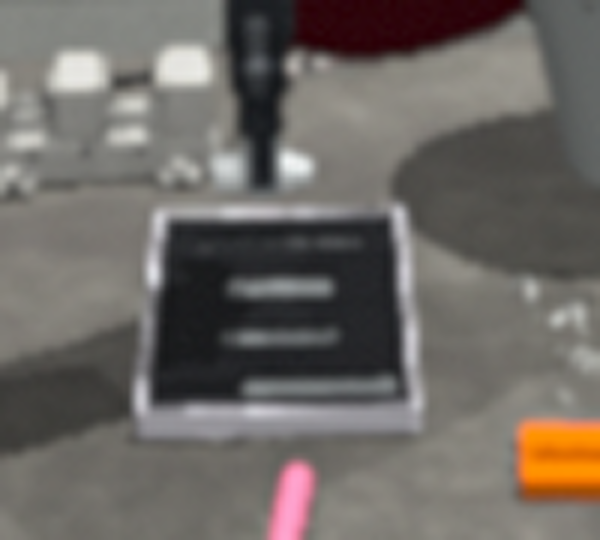

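Run:
```python
from h import *
p=dict(np.load("side2.npz")); 
print("pocket pin,fin",ray(p,[[236.8,168],[236.8,176.2]],.007).round(4))
print("pin",ray(p,[[233.8,148.0]],.0835).round(4))
g=p["image"].astype(int).sum(-1); W=cloud(p)
for k,(r0,r1) in dict(pin=(165,171),fin=(173,179),tool=(181,187)).items():
    m=np.zeros(g.shape,bool); m[r0:r1,222:258]=1; uv=np.argwhere(m&(g>230))[:,::-1]; P=ray(p,uv,.007); print(k,uv.min(0),uv.max(0),P.min(0).round(4),P.max(0).round(4),pca(P)[3].round(4))
t=dict(np.load("top2.npz")); Wt=cloud(t); m=np.zeros(g.shape,bool); 
for nm,w in(("side",W),("top",Wt)):
  for k,(x,y) in dict(tcp=(.5187,.2662)).items():
    q=(abs(w[...,0]-x)<.05)&(abs(w[...,1]-y)<.04)&(w[...,2]>.07)&(w[...,2]<.11); Q=w[q]; print(nm,len(Q),Q.min(0) if len(Q) else"",Q.max(0) if len(Q) else "")
```

```text
pocket pin,fin [[0.526  0.2683 0.007 ]
 [0.5218 0.2092 0.007 ]]
pin [[0.5182 0.2684 0.0835]]
pin [228 165] [257 170] [0.4956 0.2451 0.007 ] [0.598  0.2854 0.007 ] [0.5458 0.2696]
fin [228 173] [257 178] [0.4926 0.1886 0.007 ] [0.5915 0.2235 0.007 ] [0.5414 0.2098]
tool [230 181] [257 186] [0.4958 0.1358 0.007 ] [0.5855 0.1684 0.007 ] [0.5401 0.1559]
side 108 [0.49119831 0.2362934  0.07532629] [0.54198586 0.27017849 0.10805651]
top 9 [0.49252189 0.25648239 0.08396396] [0.54517616 0.26129629 0.09208743]
```

```bash
python3 -m creep '[[[-8,2,30],[0,0,0]],[[0,0,20],[0,0,0]],[[0,0,0],[0,0,0]],[[0,0,6],[0,0,0]],[[0,0,4],[0,0,0]],[[0,0,0],[0,0,0]],[[0,0,0],[0,0,0]]]'
```

```text
clock: 9.02
eef_pos: [0.5276, 0.2685, 0.0187]
tool_rot: [0.039, 0.999, 0.0, 0.0]
ft_force: [0.8, -0.8, -1.6]
grip_width: 0.0215
grasp_force: 59.3
```

```bash
python3 -m creep '[[[0,0,2],[0,0,0]],[[0,0,0],[0,0,0]]]'; python3 -m creep '[[[0,0,0],[0,0,0]],[[0,0,0],[0,0,0]],[[0,0,0],[0,0,0]],[[0,0,0],[0,0,0]],[[0,0,-50],[0,0,0]],[[0,0,-40],[0,0,0]]]' 36
```

```text
clock: 9.28
eef_pos: [0.5273, 0.2683, 0.0162]
tool_rot: [0.039, 0.999, -0.0, -0.0]
ft_force: [0.7, 0.5, -1.5]
grip_width: 0.0222
grasp_force: 59.3
clock: 10.02
eef_pos: [0.5274, 0.2683, 0.1075]
tool_rot: [0.039, 0.999, 0.0, -0.0]
ft_force: [1.0, 0.1, 0.5]
grip_width: 0.036
grasp_force: 0.0
```

```bash
python3 -m creep '[[[-13.4,-49,0],[0,0,0]],[[-13.4,-49,0],[0,0,0]],[[-13.4,-49,0],[0,0,0]],[[-13.4,-49,0],[0,0,0]],[[-13.4,-49,5],[0,0,0]],[[-13.4,-49,10],[0,0,0]],[[-13.4,-50,15],[0,0,0]],[[0,0,0],[0,0,0.175]],[[0,0,0],[0,0,0.175]],[[0,0,0],[0,0,0.175]],[[0,0,0],[0,0,0]],[[0,0,0],[0,0,0]]]' 40
python3 - <<'E'
from h import *
o=bot.get_obs(); print(o["eef_pos"],o["tool_rot"].round(4))
p=vision.camera("side"); q=vision.camera("top")
a=p["image"][120:250,190:310]; b=q["image"][160:290,110:230]; cv2.imwrite("pics/s3.png",cv2.resize(np.hstack([a,b]),None,fx=3.3,fy=3.3,interpolation=cv2.INTER_CUBIC))
E
```

```text
clock: 11.52
eef_pos: [0.5943, -0.0819, 0.0763]
tool_rot: [0.295, 0.955, -0.0, -0.0]
ft_force: [-0.1, 0.2, -0.5]
grip_width: 0.04
grasp_force: 0.0
[ 0.59429646 -0.08186338  0.07631697] [ 0.2954  0.9554 -0.     -0.    ]
```

View pics/s3.png

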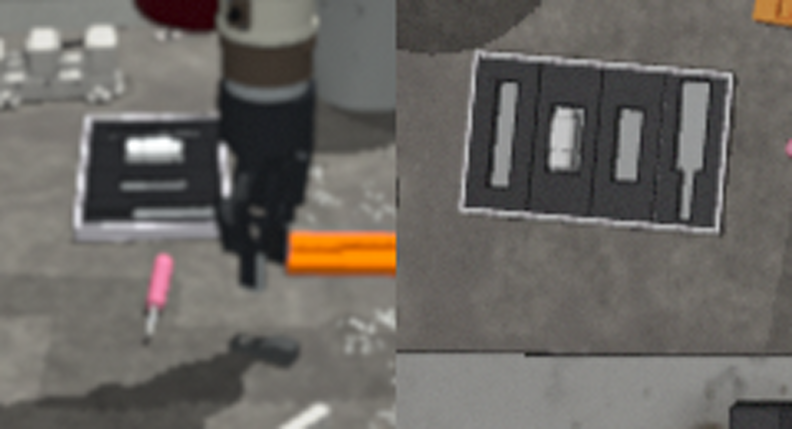

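```bash
python3 -m creep '[[[0,0,40],[0,0,0]],[[0,0,20],[0,0,0]],[[0,0,12],[0,0,0]],[[0,0,0],[0,0,0]],[[0,0,0],[0,0,0]]]' 40
python3 -m creep '[[[0,0,0],[0,0,0]],[[0,0,0],[0,0,0]],[[0,0,0],[0,0,0]],[[0,0,0],[0,0,0]],[[0,0,0],[0,0,0]],[[0,0,-15],[0,0,0]],[[0,0,-35],[0,0,0]],[[0,0,-20],[0,0,0]]]' 5
```

```text
clock: 12.25
eef_pos: [0.5952, -0.082, 0.0053]
tool_rot: [0.297, 0.955, 0.0, 0.001]
ft_force: [0.1, -0.0, 0.1]
grip_width: 0.04
grasp_force: 0.0
clock: 13.25
eef_pos: [0.595, -0.082, 0.0765]
tool_rot: [0.297, 0.955, 0.0, 0.001]
ft_force: [0.3, -0.7, -0.3]
grip_width: 0.0139
grasp_force: 60.7
```

```bash
python3 -m creep '[[[0,0,0],[0,0,-0.175]],[[0,0,0],[0,0,-0.175]],[[0,0,0],[0,0,-0.175]],[[15.9,47.5,0],[0,0,0]],[[15.9,47.5,0],[0,0,0]],[[15.9,47.5,0],[0,0,0]],[[15.9,47.5,0],[0,0,0]],[[15.9,47.5,0],[0,0,0]],[[15.9,47.5,0],[0,0,0]],[[0,0,0],[0,0,0]],[[0,0,0],[0,0,0]]]'
python3 - <<'E'
from h import *
o=bot.get_obs(); print(o["eef_pos"],o["tool_rot"].round(4))
p=vision.camera("side"); a=p["image"][120:210,190:290]; cv2.imwrite("pics/s4.png",cv2.resize(a,None,fx=5,fy=5,interpolation=cv2.INTER_CUBIC))
np.savez("side4.npz",**{k:p[k] for k in("image","z_map","K","rvec","tvec")})
E
```

```text
clock: 14.62
eef_pos: [0.5211, 0.2095, 0.0746]
tool_rot: [0.038, 0.999, -0.0, 0.0]
ft_force: [-0.1, -1.0, -1.0]
grip_width: 0.0141
grasp_force: 60.7
[0.52111838 0.20946098 0.07455982] [ 3.840e-02  9.993e-01 -3.000e-04  0.000e+00]
```

View pics/s4.png

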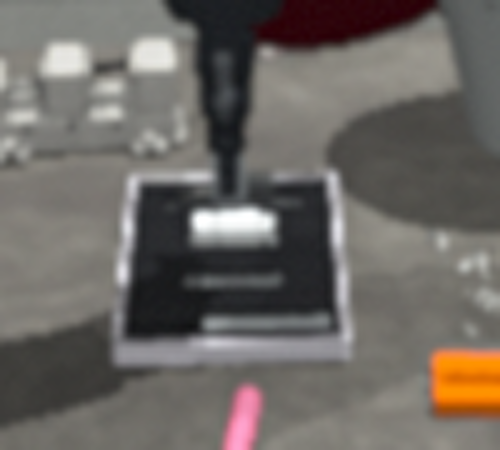

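Run:
```python
from h import *
p=dict(np.load("side4.npz")); print(ray(p,[[231,157.4],[244,157.4],[236,154.5]],.08).round(4), ray(p,[[236.6,176.2],[227.4,176],[246.4,176]],.007).round(4))
W=cloud(p); q=(abs(W[...,0]-.521)<.06)&(abs(W[...,1]-.21)<.03)&(abs(W[...,2]-.08)<.01); print(q.sum(),W[q].min(0),W[q].max(0))
```

```text
[[0.5049 0.2051 0.08  ]
 [0.5469 0.1999 0.08  ]
 [0.5225 0.2247 0.08  ]] [[0.5212 0.2093 0.007 ]
 [0.4906 0.2145 0.007 ]
 [0.5539 0.2067 0.007 ]]
95 [0.48817324 0.18571228 0.07105431] [0.54840192 0.21710899 0.08932089]
```

```bash
python3 -m creep '[[[-3,0,30],[0,0,0]],[[0,0,18],[0,0,0]],[[0,0,0],[0,0,0]],[[0,0,5],[0,0,0]],[[0,0,4],[0,0,0]],[[0,0,0],[0,0,0]],[[0,0,0],[0,0,0]]]'
python3 -m creep '[[[0,0,0],[0,0,0]],[[0,0,0],[0,0,0]],[[0,0,0],[0,0,0]],[[0,0,0],[0,0,0]],[[0,0,-50],[0,0,0]],[[0,0,-40],[0,0,0]]]' 30
```

```text
clock: 15.55
eef_pos: [0.5245, 0.2095, 0.0177]
tool_rot: [0.039, 0.999, 0.0, 0.0]
ft_force: [-0.5, -0.2, -0.7]
grip_width: 0.0142
grasp_force: 60.7
clock: 16.3
eef_pos: [0.5242, 0.2093, 0.1084]
tool_rot: [0.039, 0.999, -0.0, -0.0]
ft_force: [0.7, -0.5, 0.7]
grip_width: 0.0301
grasp_force: 0.0
```

```bash
python3 -m creep '[[[-11,-47,0],[0,0,0]],[[-11,-47,0],[0,0,0]],[[-11,-47,0],[0,0,0]],[[-11,-47,0],[0,0,0]],[[-11,-47,0],[0,0,0]],[[-11,-47,0],[0,0,0]],[[-11,-47,0],[0,0,0]],[[-11,-47,0],[0,0,0]],[[-11,-47,0],[0,0,0]],[[0,0,10],[0,0,-0.185]],[[0,0,10],[0,0,-0.185]],[[0,0,10],[0,0,-0.185]]]' 38
python3 -m creep '[[[0,0,10],[0,0,-0.185]],[[0,0,0],[0,0,0]],[[0,0,0],[0,0,0]]]'
python3 - <<'E'
from h import *
o=bot.get_obs(); print(o["eef_pos"],o["tool_rot"].round(4))
p=vision.camera("side"); q=vision.camera("top")
a=p["image"][150:280,190:310]; b=q["image"][160:290,110:230]; cv2.imwrite("pics/s5.png",cv2.resize(np.hstack([a,b]),None,fx=3.3,fy=3.3,interpolation=cv2.INTER_CUBIC))
E
```

```text
clock: 17.8
eef_pos: [0.59, -0.2203, 0.0768]
tool_rot: [-0.239, 0.971, 0.0, -0.0]
ft_force: [0.2, 0.9, 0.3]
grip_width: 0.0381
grasp_force: 0.0
clock: 18.18
eef_pos: [0.5904, -0.2201, 0.0676]
tool_rot: [-0.324, 0.946, -0.0, 0.0]
ft_force: [0.3, 0.4, 0.6]
grip_width: 0.0378
grasp_force: 0.0
[ 0.59042016 -0.22007138  0.0676085 ] [-3.241e-01  9.460e-01 -1.000e-04  1.000e-04]
```

View pics/s5.png

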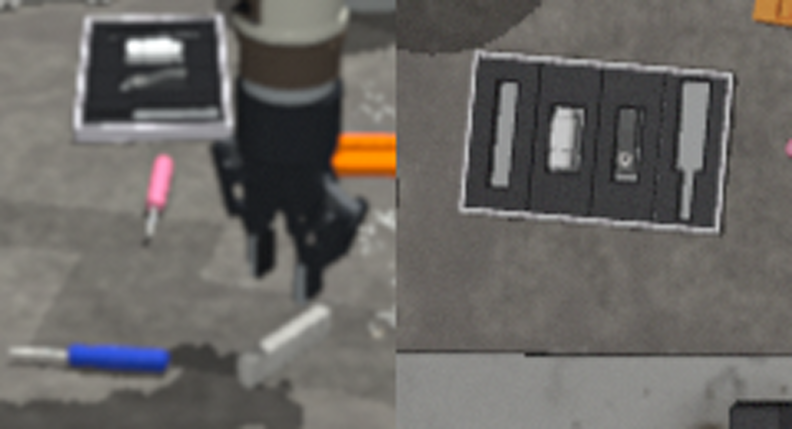

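```bash
python3 -m creep '[[[0,0,30],[0,0,0]],[[0,0,18],[0,0,0]],[[0,0,10],[0,0,0]],[[0,0,0],[0,0,0]],[[0,0,0],[0,0,0]]]'
python3 -m creep '[[[0,0,0],[0,0,0]],[[0,0,0],[0,0,0]],[[0,0,0],[0,0,0]],[[0,0,0],[0,0,0]],[[0,0,0],[0,0,0]],[[0,0,-15],[0,0,0]],[[0,0,-35],[0,0,0]],[[0,0,-20],[0,0,0]]]' 2
```

```text
clock: 18.9
eef_pos: [0.5909, -0.2203, 0.0101]
tool_rot: [-0.325, 0.946, -0.0, 0.001]
ft_force: [-0.2, 0.4, 0.0]
grip_width: 0.038
grasp_force: 0.0
clock: 19.9
eef_pos: [0.5904, -0.2201, 0.0808]
tool_rot: [-0.325, 0.946, -0.0, 0.0]
ft_force: [0.8, -0.4, -1.6]
grip_width: 0.0105
grasp_force: 59.8
```

```bash
python3 -m creep '[[[0,0,0],[0,0,0.184]],[[0,0,0],[0,0,0.184]],[[0,0,0],[0,0,0.184]],[[0,0,0],[0,0,0.184]],[[9.2,49,0],[0,0,0]],[[9.2,49,0],[0,0,0]],[[9.2,49,0],[0,0,0]],[[9.2,49,0],[0,0,0]],[[9.2,49,0],[0,0,0]],[[9.2,49,0],[0,0,0]],[[9.2,49,0],[0,0,0]],[[9.2,49,0],[0,0,0]]]'
python3 -m creep '[[[9.2,49,0],[0,0,0]],[[9.2,49,0],[0,0,0]],[[9.2,50,0],[0,0,0]],[[0,0,0],[0,0,0]],[[0,0,0],[0,0,0]]]'
python3 - <<'E'
from h import *
o=bot.get_obs(); print(o["eef_pos"],o["tool_rot"].round(4))
p=vision.camera("side"); a=p["image"][110:200,190:290]; cv2.imwrite("pics/s6.png",cv2.resize(a,None,fx=5,fy=5,interpolation=cv2.INTER_CUBIC))
W=cloud(p); x,y,z=o["eef_pos"]; q=(abs(W[...,0]-x)<.065)&(abs(W[...,1]-y)<.03)&(abs(W[...,2]-z)<.012); print(q.sum(),W[q].min(0),W[q].max(0))
E
```

```text
clock: 21.4
eef_pos: [0.5447, 0.1777, 0.0793]
tool_rot: [0.037, 0.999, -0.0, -0.001]
ft_force: [0.8, 0.9, -3.1]
grip_width: 0.0101
grasp_force: 59.9
clock: 22.02
eef_pos: [0.5281, 0.3255, 0.0788]
tool_rot: [0.036, 0.999, -0.001, -0.001]
ft_force: [0.2, -0.4, -2.5]
grip_width: 0.0103
grasp_force: 59.9
[0.52812662 0.32552274 0.07880292] [ 3.630e-02  9.993e-01 -8.000e-04 -7.000e-04]
142 [0.4833549  0.30228624 0.06798687] [0.57107895 0.32857501 0.09077266]
```

View pics/s6.png

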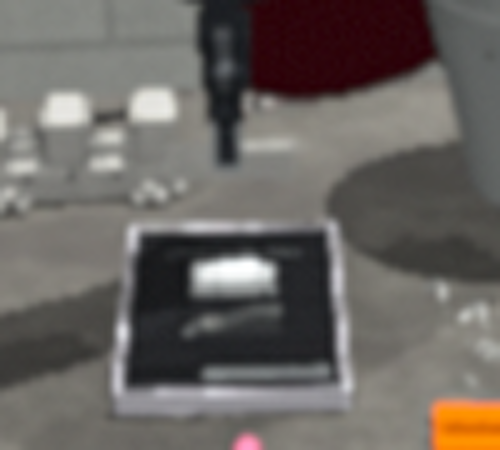

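```bash
python3 -m creep '[[[-3,0,30],[0,0,0]],[[0,0,18],[0,0,0]],[[0,0,0],[0,0,0]],[[0,0,5],[0,0,0]],[[0,0,4],[0,0,0]],[[0,0,3],[0,0,0]],[[0,0,0],[0,0,0]],[[0,0,0],[0,0,0]]]'
```

```text
clock: 23.08
eef_pos: [0.5324, 0.3261, 0.0219]
tool_rot: [0.037, 0.999, 0.001, 0.001]
ft_force: [-4.7, -1.0, 7.8]
grip_width: 0.0109
grasp_force: 61.6
```

```bash
python3 -m creep '[[[0,0,-8],[0,0,0]],[[4,0,0],[0,0,0]],[[0,0,0],[0,0,0]],[[0,0,4],[0,0,0]],[[0,0,4],[0,0,0]],[[0,0,0],[0,0,0]],[[0,0,0],[0,0,0]]]'
```

```text
clock: 23.95
eef_pos: [0.5279, 0.326, 0.0191]
tool_rot: [0.037, 0.999, -0.0, -0.0]
ft_force: [-0.6, 0.0, -2.0]
grip_width: 0.0102
grasp_force: 60.1
```

```bash
python3 -m creep '[[[0,0,1.5],[0,0,0]],[[0,0,0],[0,0,0]]]'; python3 -m creep '[[[0,0,0],[0,0,0]],[[0,0,0],[0,0,0]],[[0,0,0],[0,0,0]],[[0,0,0],[0,0,0]],[[0,0,-50],[0,0,0]],[[0,0,-40],[0,0,0]]]' 26
```

```text
clock: 24.2
eef_pos: [0.528, 0.326, 0.0178]
tool_rot: [0.037, 0.999, 0.0, 0.0]
ft_force: [0.4, -0.2, -2.7]
grip_width: 0.0104
grasp_force: 60.1
clock: 24.95
eef_pos: [0.5279, 0.3261, 0.109]
tool_rot: [0.037, 0.999, 0.0, -0.0]
ft_force: [0.5, 0.4, -0.4]
grip_width: 0.0261
grasp_force: 0.0
```

```bash
python3 -m creep '[[[2,-49.5,0],[0,0,0]],[[2,-49.5,0],[0,0,0]],[[2,-49.5,0],[0,0,0]],[[2,-49.5,0],[0,0,0]],[[2,-49.5,0],[0,0,0]],[[2,-49.5,0],[0,0,0]],[[2,-49.5,0],[0,0,0]],[[2,-49.5,0],[0,0,0]],[[2,-49.5,0],[0,0,0]],[[2,-49.5,0],[0,0,0]],[[2,-50,0],[0,0,0]],[[0,0,30],[0,0,0.137]]]' 42
python3 -m creep '[[[0,0,0],[0,0,0]],[[0,0,0],[0,0,0]]]'
python3 - <<'E'
from h import *
o=bot.get_obs(); print(o["eef_pos"],o["tool_rot"].round(4))
p=vision.camera("side"); q=vision.camera("top")
a=p["image"][160:290,170:290]; b=q["image"][160:290,110:230]; cv2.imwrite("pics/s7.png",cv2.resize(np.hstack([a,b]),None,fx=3.3,fy=3.3,interpolation=cv2.INTER_CUBIC))
E
```

```text
clock: 26.45
eef_pos: [0.4681, -0.2206, 0.08]
tool_rot: [0.11, 0.994, -0.002, 0.004]
ft_force: [0.1, 0.4, -1.0]
grip_width: 0.0419
grasp_force: 0.0
clock: 26.7
eef_pos: [0.4662, -0.2155, 0.0783]
tool_rot: [0.104, 0.995, 0.0, 0.0]
ft_force: [0.2, -0.1, -0.0]
grip_width: 0.042
grasp_force: 0.0
[ 0.46618781 -0.21553907  0.07834206] [0.1037 0.9946 0.     0.    ]
```

View pics/s7.png

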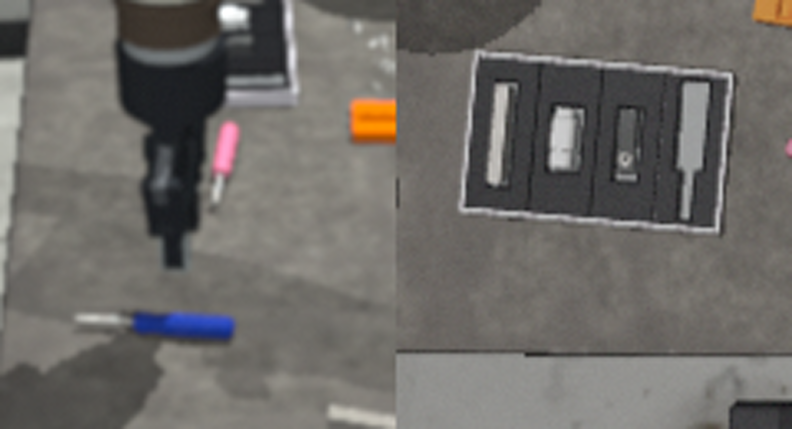

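```bash
python3 -m creep '[[[0,0,40],[0,0,0]],[[0,0,22],[0,0,0]],[[0,0,12],[0,0,0]],[[0,0,0],[0,0,0]],[[0,0,0],[0,0,0]]]'
python3 -m creep '[[[0,0,0],[0,0,0]],[[0,0,0],[0,0,0]],[[0,0,0],[0,0,0]],[[0,0,0],[0,0,0]],[[0,0,0],[0,0,0]],[[0,0,-15],[0,0,0]],[[0,0,-35],[0,0,0]],[[0,0,-25],[0,0,0]]]' 6
```

```text
clock: 27.42
eef_pos: [0.4671, -0.2162, 0.0049]
tool_rot: [0.105, 0.994, -0.0, 0.001]
ft_force: [0.5, -0.1, -0.7]
grip_width: 0.042
grasp_force: 0.0
clock: 28.42
eef_pos: [0.4664, -0.2161, 0.0808]
tool_rot: [0.105, 0.994, -0.0, 0.001]
ft_force: [0.3, 0.9, -0.3]
grip_width: 0.017
grasp_force: 58.8
```

```bash
python3 -m creep '[[[0,0,0],[0,0,-0.136]],[[-5.8,46.5,0],[0,0,0]],[[-5.8,46.5,0],[0,0,0]],[[-5.8,46.5,0],[0,0,0]],[[-5.8,46.5,0],[0,0,0]],[[-5.8,46.5,0],[0,0,0]],[[-5.8,46.5,0],[0,0,0]],[[-5.8,46.5,0],[0,0,0]],[[-5.8,46.5,0],[0,0,0]],[[0,0,0],[0,0,0]],[[0,0,0],[0,0,0]]]'
python3 - <<'E'
from h import *
o=bot.get_obs(); print(o["eef_pos"],o["tool_rot"].round(4))
p=vision.camera("side"); a=p["image"][120:210,190:290]; cv2.imwrite("pics/s8.png",cv2.resize(a,None,fx=6,fy=6,interpolation=cv2.INTER_CUBIC))
W=cloud(p); x,y,z=o["eef_pos"]; q=(abs(W[...,0]-x)<.06)&(abs(W[...,1]-y)<.03)&(abs(W[...,2]-z-.004)<.014); im=p["image"].astype(int); b=q&(im[...,0]-im[...,2]>50)
q2=(abs(W[...,0]-x+.06)<.1)&(abs(W[...,1]-y)<.03)&(abs(W[...,2]-z-.004)<.014)
print(b.sum(),W[b].min(0),W[b].max(0),W[b].mean(0),"all",W[q2].min(0),W[q2].max(0))
L=W[q2]; L=L[L[:,0]<x-.045]; print("blade",L.mean(0),len(L), "handle angle",pca(W[b])[1])
E
```

```text
clock: 29.8
eef_pos: [0.5395, 0.1514, 0.079]
tool_rot: [0.037, 0.999, -0.0, -0.0]
ft_force: [-0.2, 0.4, -0.4]
grip_width: 0.0174
grasp_force: 58.9
[0.53952817 0.15144125 0.07902889] [ 3.690e-02  9.993e-01 -3.000e-04 -2.000e-04]
72 [0.49864376 0.13591749 0.0791341 ] [0.57206334 0.1580059  0.09284727] [0.53811645 0.14596841 0.08673902] all [0.4550363  0.12570797 0.07479886] [0.57206334 0.15858739 0.09598772]
blade [0.47375006 0.15210012 0.0848213 ] 13 handle angle 3.077399340989513
```

View pics/s8.png

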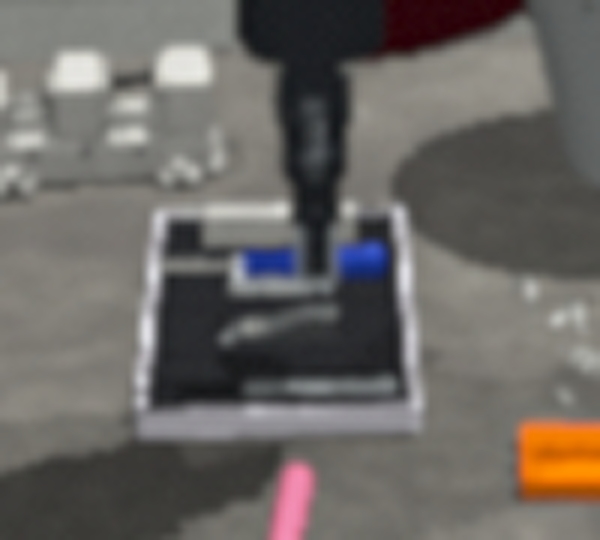

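```bash
python3 -m creep '[[[-1.5,-1,30],[0,0,0]],[[0,0,22],[0,0,0]],[[0,0,0],[0,0,0]],[[0,0,5],[0,0,0]],[[0,0,3],[0,0,0]],[[0,0,0],[0,0,0]],[[0,0,0],[0,0,0]]]'
```

```text
clock: 30.72
eef_pos: [0.5416, 0.1507, 0.0193]
tool_rot: [0.037, 0.999, 0.0, 0.0]
ft_force: [0.1, -0.8, 0.3]
grip_width: 0.0171
grasp_force: 58.9
```

```bash
python3 -m creep '[[[0,0,2],[0,0,0]],[[0,0,0],[0,0,0]]]'; python3 -m creep '[[[0,0,0],[0,0,0]],[[0,0,0],[0,0,0]],[[0,0,0],[0,0,0]],[[0,0,0],[0,0,0]],[[0,0,-50],[0,0,0]],[[0,0,-50],[0,0,0]],[[62.5,0,-20],[0,0,0]],[[60,-20,0],[0,0,0]],[[50,-40,0],[0,0,0]],[[0,-60,0],[0,0,0]],[[0,-60,0],[0,0,0]],[[0,-60,0],[0,0,0]]]' 32
python3 - <<'E'
from h import *
p=vision.camera("side"); q=vision.camera("top")
np.savez("top9.npz",**{k:q[k] for k in("image","z_map","K","rvec","tvec")})
a=p["image"][130:210,200:280]; b=q["image"][165:245,125:220]; cv2.imwrite("pics/s9.png",cv2.resize(np.hstack([a,b]),None,fx=4.5,fy=4.5,interpolation=cv2.INTER_CUBIC))
for p in(p,q):
  W=cloud(p)
  for k,(x,y) in dict(par=(.5294,.3258),pin=(.526,.268),fin=(.5216,.2095),tool=(.54,.1506)).items():
    r=(abs(W[...,0]-x)<.04)&(abs(W[...,1]-y)<.012); print(k,np.percentile(W[r][:,2],[50,90,97]).round(4))
E
```

```text
clock: 30.98
eef_pos: [0.5412, 0.1505, 0.0167]
tool_rot: [0.037, 0.999, -0.0, -0.0]
ft_force: [-0.4, -0.3, 0.2]
grip_width: 0.0174
grasp_force: 58.9
clock: 32.48
eef_pos: [0.3563, -0.0767, 0.1364]
tool_rot: [0.037, 0.999, -0.0, 0.001]
ft_force: [1.7, 0.0, -0.3]
grip_width: 0.0323
grasp_force: 0.0
par [0.0238 0.0317 0.0327]
pin [0.0193 0.0287 0.03  ]
fin [0.0156 0.0238 0.0255]
tool [0.0188 0.0242 0.0253]
par [0.0281 0.0356 0.0377]
pin [0.0224 0.0309 0.0328]
fin [0.0168 0.0247 0.0278]
tool [0.0217 0.0282 0.0308]
```

View pics/s9.png

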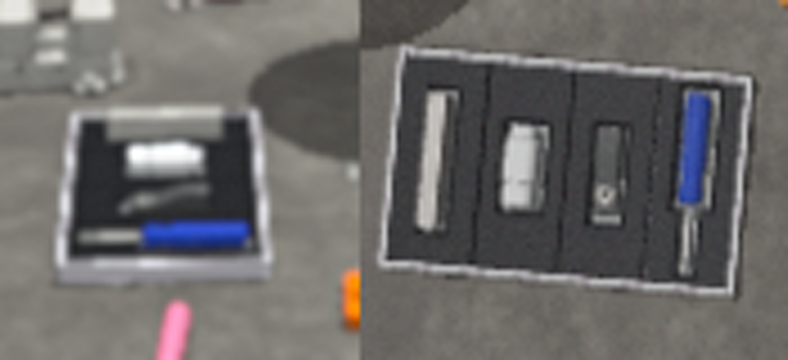

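```bash
python3 -c "
from workcell import workorder; print(workorder.job_done())"
```

```text
the job is handed in; nothing more can be done
None
```

The deburring tool, long parallel, clamp finger and turned pin each sit down in their own foam pocket, checked in both camera views. The plug gauge and short parallel were left where they lay, and the job was handed in at about 33 s; no verdict was returned.

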